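Finger check of the chuck's spring contacts

ROBOT

A 7-joint arm with a two-finger parallel gripper is mounted at the origin on the work surface. World frame = base frame: x ahead of the robot, y to its left, z up, the work surface at z = 0. Lengths are in m, angles in rad, forces in N, time in s.
With the tool pointing down it reaches from about 0.35 to 0.9 m from the base axis. Payload 8.1 kg.
Tool frame: the origin (TCP) lies midway between the tips of the shut fingers; the grasp point (between the pads) lies 19 mm behind it; z points along the fingers, y is the line along which they close (so a half turn about z gives the same grasp; the last joint's range is limited). The gripper opens to 92 mm and grips with 3 to 60 N. Pads are 19 mm wide; open, the fingers measure 130 mm over their backs; the gripper's body (75 mm by 190 mm) begins 47 mm behind the grasp point.
Start: joints at [1.188, 0.434, 0.025, 1.573, -0.012, 1.134, -0.075], TCP at [0.173, -0.601, 0.227] pointing down, gripper open.
Joint ranges: [-2.62, 2.62], [-0.44, 2.09], [-1.27, 1.32], [0.08, 2.57], [-1.32, 4.46], [0.12, 2], [-2.74, 2.74]. Speed limits (rad/s): [2.22, 2.22, 3.01, 3.01, 3.14, 3.14, 3.14].

INTERFACE

Orientations are given as a rotation vector (axis times angle).
In Python, from cell import arm gives the robot as it stands.
- The arm moves only by the tool send_rows, never from a script. Its argument "increments" is a list of rows, each a list of 3 entries, a list of its own where there are three numbers: the finger opening in cm, from 0 to 9.18, then the shift along the tool's x, y, z in cm, then the turn, a rotation vector about the tool's x, y, z in rad. A call has 1 to 5 rows; each row shifts and turns the commanded pose from where the row before left it, along the tool's axes as they then stand; what a row does not reach is not made up. A row lasts 1/10 s, in which the tool goes at most 50 mm and 8.59 degrees, less where a joint would pass 70% of its speed; a pose out of reach is approached as far as the arm can. A call is refused whole if a number of a shift passes 5 or a number of a turn 0.15, either way. A call with a gripper value outside its range is refused whole. The fingers move at their own pace and stop on an object; "force" is the grip in N (left out, the last holds). Time passes only in rows, so rows that do not move let the fingers close. It gives the time, the measured TCP pose, the force, the opening and the grip force at its end, in the units of the state.
- arm.observe(): the state, without advancing time (a new reading comes with each control period).
- arm.get_image(name): name is "scene" or "top"; returns the picture (400x640x3 uint8, red, green, blue); there is no depth.
- arm.camera_params(name): a dict with "camera_matrix" (3x3 intrinsics, pixels), "R" (3x3) and "t" (3): a world point X has camera coordinates R X + t. Camera axes: x right, y down, z forward; pixel columns grow to the right and rows downward; lengths in m; the calibration is good to about 2 mm. A picture is of the moment at which its call begins. camera_params takes no time and is no camera call.
- arm.sign_off(): hands the job in; it is judged then, once.
The state is a dict: "clock": time; "joints": joint angles; "dq": joint speeds; "joint_efforts": joint torques, N m; "position": TCP position; "ee_rot": TCP orientation; "force": force on the tool from outside, world axes, zero at the start; "ft_torque": the same for the moment, N m; "width": opening from 0.0 (shut) to 1.0 (fully open); "gripper_force": force on a finger pad.
Only numpy, scipy, OpenCV 4.12 (cv2) and the standard library are available. Lean on these libraries where they do the work, as an engineer would, in place of code of your own. Each camera call takes 0.05 s, during which the arm holds its last target. There are 200 camera calls.

TASK

Check the chuck's four gold spring contacts by running the closed fingertips lightly along their row, from the blue dot's end to the red dot's end, so that each contact in turn, one at a time, gives part of the way and none is ever pushed right down to its stop. Finish with the fingertips still holding the last contact (beside the red dot) part-way down, the other three up. Do not touch the gold wafer, pick up nothing, and leave the sample on the wafer, the positioner, the case and the tweezers where they are.

Things in the scene. Friction and masses are not known exactly. Their poses are not given: they have to be found in the camera images.
- chuck: fixed wafer chuck: black foot with a blue knob low on one side, white ring disc 236 mm across, its flat top 45 mm above the table. Origin: centre of the underside, on the table; z up, +x towards the middle of the row of contacts. The row is an arc of radius 96 mm about the origin, contacts 1 to 4 at -51, -17, +17, +51 degrees (counter-clockwise from above), 56 mm apart
- wafer: gold-coloured round wafer, 136 mm across, 3 mm thick, fixed on the middle of the white ring disc, top 48 mm above the table, origin at the centre of its underside; delicate, not to be touched
- blue_dot (a point): centre of the flat round blue dot (17 mm across) on the white ring, on the same arc 38 mm before contact 1: the row begins at this end
- red_dot (a point): centre of the flat round red dot (17 mm across) on the white ring, on the same arc 38 mm after contact 4: the row ends here
- contact1_top (a point): top of the dome of contact 1, counted from the blue dot: a brass-gold spring-loaded button 22 mm across, top rounded to 14 mm radius, standing 12 mm above the white ring (57 mm above the table) when up; this point goes down with it
- contact1 (a joint): how far contact 1 is pressed straight down, m: 0 up, stop at 0.010. Spring: starts to give at about 1 N, then 0.3 N per mm, about 4 N at the stop; comes up by itself
- contact2_top (a point): top of the dome of contact 2, counted from the blue dot: a brass-gold spring-loaded button 22 mm across, top rounded to 14 mm radius, standing 12 mm above the white ring (57 mm above the table) when up; this point goes down with it
- contact2 (a joint): how far contact 2 is pressed straight down, m: 0 up, stop at 0.010. Spring: starts to give at about 1 N, then 0.3 N per mm, about 4 N at the stop; comes up by itself
- contact3_top (a point): top of the dome of contact 3, counted from the blue dot: a brass-gold spring-loaded button 22 mm across, top rounded to 14 mm radius, standing 12 mm above the white ring (57 mm above the table) when up; this point goes down with it
- contact3 (a joint): how far contact 3 is pressed straight down, m: 0 up, stop at 0.010. Spring: starts to give at about 1 N, then 0.3 N per mm, about 4 N at the stop; comes up by itself
- contact4_top (a point): top of the dome of contact 4, counted from the blue dot: a brass-gold spring-loaded button 22 mm across, top rounded to 14 mm radius, standing 12 mm above the white ring (57 mm above the table) when up; this point goes down with it
- contact4 (a joint): how far contact 4 is pressed straight down, m: 0 up, stop at 0.010. Spring: starts to give at about 1 N, then 0.3 N per mm, about 4 N at the stop; comes up by itself
- sample: loose aluminium test sample, disc 34 mm across and 14 mm high, standing on the wafer near its middle; origin at the centre of its underside. Leave alone
- positioner: loose probe positioner, black block 65 x 50 x 30 mm with an upright, two blue knobs and a thin steel arm towards its own -x (130 mm long overall), 78 mm high; origin at the centre of its underside. Leave alone
- case: loose round wafer case, 114 mm across, 24 mm high, grey with a pale lid; origin at the centre of its underside. Leave alone
- tweezers: loose steel tweezers with black tips, 131 mm long along their own x, 8 mm high, lying on the table; origin underneath, near the middle. Leave alone
There are look-alikes about, which are no part of the job. There is more than one size of the chuck; the job needs the larger.

How it is judged:
By the outcome, as a careful person would: the job done as asked, in the order asked, and still so for the second after the job is handed in, while the arm keeps its last pose, push and grip.
It also fails if it takes over 45 s, if anything falls off the work surface, if the arm or the gripper's body presses on something with over 40 N, if the wrist force passes 120 N, or if a joint passes its speed limit or range.

## Working session

There is one attempt and no reset: what is moved stays moved. The work goes in short steps, Python scripts to look and compute and a tool call to move; the robot and the scene stay as the last step left them, time stands still between calls to the robot, and variables do not carry over. Pictures are saved under pics/ and viewed, at most 10 in all, crops included, and the job is handed in when it is done.

Besides the shell and the picture viewer there is one more tool, called after "Request:" as name(argument=value, ...) on one line, values as JSON. send_rows: Moves the arm, as the interface text tells. Its arguments: {"type":"object","properties":{"increments":{"type":"array"},"force":{"type":"number"}},"required":["increments"]}

```bash
mkdir -p pics; python3 - <<'E'
from cell import arm
import cv2
for n in("scene","top"):
    cv2.imwrite(f"pics/{n}0.png",arm.get_image(n)[:,:,::-1])
    p=arm.camera_params(n);print(n,p)
print(arm.observe())
E
```

```text
scene {'camera_matrix': array([[361.54500913,   0.        , 320.0569797 ],
       [  0.        , 361.54500913, 198.16525878],
       [  0.        ,   0.        ,   1.        ]]), 'R': array([[ 0.84835118,  0.52919255, -0.01598501],
       [ 0.35348535, -0.58863476, -0.72701942],
       [-0.39414259,  0.61111731, -0.6864308 ]]), 't': array([-0.46010467, -0.15047003,  1.0927203 ])}
top {'camera_matrix': array([[375.46413914,   0.        , 319.00155531],
       [  0.        , 375.46413914, 197.36581187],
       [  0.        ,   0.        ,   1.        ]]), 'R': array([[ 0.01641907, -0.99983327, -0.00799099],
       [-0.98985907, -0.0151264 , -0.14124526],
       [ 0.14110083,  0.01022907, -0.98994238]]), 't': array([0.00251305, 0.54481367, 1.0718495 ])}
{'clock': 0.1, 'joints': array([ 1.18840664,  0.43514619,  0.02494937,  1.57405502, -0.01159708,
        1.1340219 , -0.07509976]), 'dq': array([ 1.84875524e-03, -9.09390284e-04, -2.17502708e-04, -3.86182102e-03,
        2.89700033e-04, -2.57724984e-05, -1.46454923e-03]), 'joint_efforts': array([ 2.96110942e-03, -6.69123888e+01,  9.87967327e-01, -3.15144753e+01,
       -6.05280348e-02,  3.74059018e-02,  4.13199314e-05]), 'position': array([ 0.17241769, -0.60023135,  0.22600868]), 'ee_rot': array([-3.10947755e+00, -4.37786312e-01,  5.21058917e-04]), 'force': array([-0.76277154,  1.02537988, -0.88377735]), 'ft_torque': array([ 0.00255253,  0.00302895, -0.0035468 ]), 'gripper_force': 0.0, 'width': 0.9961196677476446}
```

View pics/scene0.png

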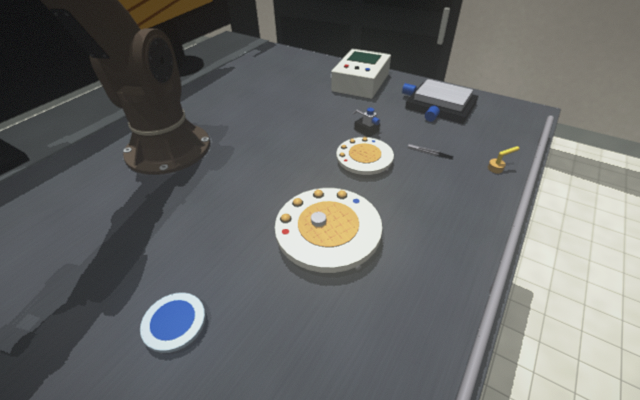

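View pics/top0.png

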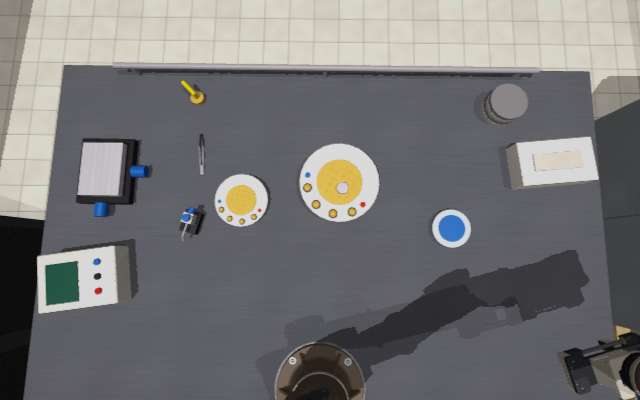

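The larger chuck is at top (339,183), with the blue dot at (307,175), the red dot at (363,204), and the contacts between them on the robot's side. I'll enlarge it in both views.

```bash
python3 - <<'E'
import cv2,numpy as np
a=cv2.imread("pics/top0.png")[135:235,289:389];b=cv2.imread("pics/scene0.png")[175:275,268:388]
a=cv2.resize(a,None,fx=5,fy=5,interpolation=cv2.INTER_CUBIC)
cv2.imwrite("pics/c1.png",a)
cv2.imwrite("pics/c2.png",cv2.resize(b,None,fx=5,fy=5,interpolation=cv2.INTER_CUBIC))
E
```

```text
(no output)
```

View pics/c1.png

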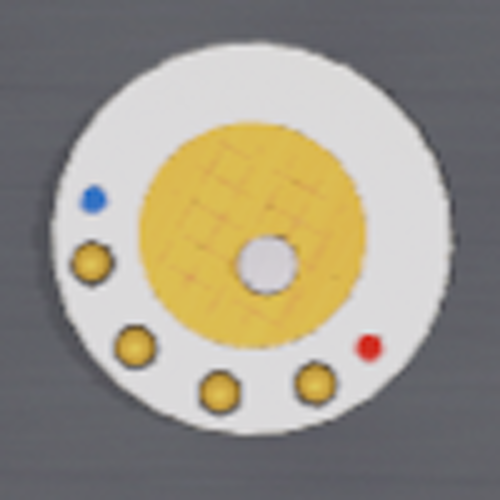

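View pics/c2.png

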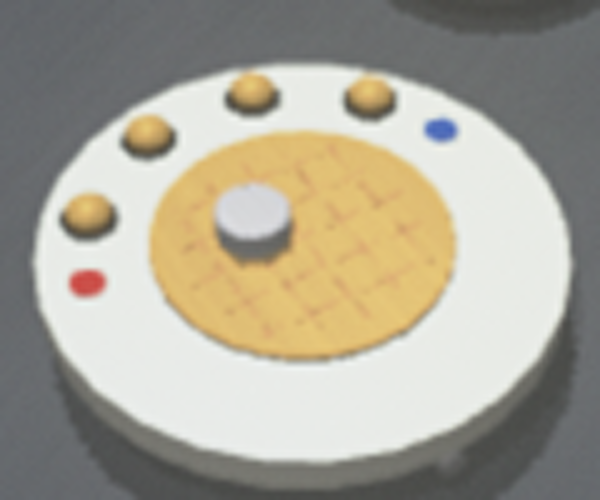

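Both crops show the four contacts clearly. In the top crop they are at (92,263), (136,347), (220,392), (316,384), with the blue dot at (93,199) and red at (370,347). Next I'll fit the chuck pose jointly from both views.

```bash
cat >h.py <<'E'
from cell import arm
import numpy as np,cv2
from scipy.optimize import least_squares
from scipy.spatial.transform import Rotation as Ro
A=np.radians([-73.8,-51,-17,17,51,73.8])
def proj(n,X):
    p=arm.camera_params(n);c=X@p["R"].T+p["t"];q=c@p["camera_matrix"].T;return q[:,:2]/q[:,2:]
E
python3 - <<'E'
from h import *
T=np.array([(93,199),(92,263),(136,347),(220,392),(316,384),(370,347),(253,235)],float)
S=np.array([(441,130),(370,97),(251,94),(149,135),(89,215),(88,283),(303,246)],float)
T=(T+.5)/5-.5+[289,135];S=(S+.5)/5-.5+[268,175]
def pts(v):
    a=A+v[2];z=np.array([.045,.053,.053,.053,.053,.045])
    P=np.c_[v[0]+.096*np.cos(a),v[1]+.096*np.sin(a),z];return np.r_[P,[[v[0],v[1],.048]]]
for f in ((1,0),(0,1),(1,1)):
    g=lambda v:np.r_[f[0]*(proj("top",pts(v))-T).ravel(),f[1]*(proj("scene",pts(v))-S).ravel()]
    r=least_squares(g,[.55,-.05,3.3]);print(f,r.x.round(4),np.abs(r.fun).max().round(2))
v=r.x;np.save("v.npy",v);print(pts(v).round(4))
o=arm.observe();R=Ro.from_rotvec(o["ee_rot"]).as_matrix();print(R.round(3))
print("chuck x dir angle",np.degrees(v[2]), "tool y angle",np.degrees(np.arctan2(R[1,1],R[0,1])))
print("to blue, tool cm",(R.T@(pts(v)[0]+[0,0,.035]-o["position"])*100).round(1))
E
```

```text
(1, 0) [ 0.5917 -0.0473  2.6586] 0.42
(0, 1) [ 0.5955 -0.0501  2.6609] 1.34
(1, 1) [ 0.5937 -0.0484  2.6602] 1.57
[[ 0.6126  0.0457  0.045 ]
 [ 0.5747  0.0457  0.053 ]
 [ 0.5253  0.0189  0.053 ]
 [ 0.4993 -0.0308  0.053 ]
 [ 0.5056 -0.0866  0.053 ]
 [ 0.5272 -0.1177  0.045 ]
 [ 0.5937 -0.0484  0.048 ]]
[[ 0.961  0.276 -0.001]
 [ 0.276 -0.961  0.001]
 [-0.    -0.001 -1.   ]]
chuck x dir angle 152.41571487938745 tool y angle -73.97189991076341
to blue, tool cm [ 60.1 -49.9  14.7]
```

Request:
send_rows(increments=[[0,[3,-2.5,0],[0,0,0]],[0,[3,-2.5,0],[0,0,0]],[0,[3,-2.5,0],[0,0,0]],[0,[3,-2.5,0],[0,0,0]],[0,[3,-2.5,0],[0,0,0]]], force=20)

```text
clock: 0.6
position: [0.2828, -0.4376, 0.2265]
ee_rot: [-3.111, -0.438, 0.0]
force: [0.9, -1.0, 0.1]
width: 0.616
gripper_force: 0.0
```

Request:
send_rows(increments=[[0,[3,-2.5,0],[0,0,0]],[0,[3,-2.5,0],[0,0,0]],[0,[3,-2.5,0],[0,0,0]],[0,[3,-2.5,0],[0,0,0]],[0,[3,-2.5,0],[0,0,0]]])

```text
clock: 1.1
position: [0.3923, -0.2761, 0.2266]
ee_rot: [-3.111, -0.438, 0.0]
force: [0.6, 0.6, -0.4]
width: 0.179
gripper_force: 0.0
```

Request:
send_rows(increments=[[0,[3,-2.5,0],[0,0,0]],[0,[3,-2.5,0],[0,0,0]],[0,[3,-2.5,0],[0,0,0]],[0,[3,-2.5,0],[0,0,0]],[0,[3,-2.5,0],[0,0,0]]])

```text
clock: 1.6
position: [0.502, -0.1147, 0.2265]
ee_rot: [-3.111, -0.438, 0.001]
force: [0.7, 0.3, -0.8]
width: 0.006
gripper_force: 0.0
```

Request:
send_rows(increments=[[0,[3,-2.5,0],[0,0,0]],[0,[3,-2.5,0],[0,0,0]],[0,[3,-2.5,0],[0,0,0]],[0,[3,-2.5,0],[0,0,0]],[0,[3,-2.5,0],[0,0,0]]])

```text
clock: 2.1
position: [0.6117, 0.0468, 0.2263]
ee_rot: [3.111, 0.438, -0.001]
force: [0.2, -0.4, 0.7]
width: 0.005
gripper_force: 0.0
```

Request:
send_rows(increments=[[0,[0,0,0],[0,0,-0.14]],[0,[0,0,0],[0,0,-0.14]],[0,[0,0,0],[0,0,-0.14]],[0,[0,0,0],[0,0,-0.14]],[0,[0,0,0],[0,0,-0.14]]])

```text
clock: 2.6
position: [0.6109, 0.0454, 0.2262]
ee_rot: [-2.768, -1.486, 0.001]
force: [0.6, -0.9, -0.6]
width: 0.002
gripper_force: 0.0
```

Request:
send_rows(increments=[[0,[0,0,0],[0,0,-0.1]],[0,[0,0,0],[0,0,0]],[0,[0,0,0],[0,0,0]]])

```text
clock: 2.9
position: [0.6111, 0.0453, 0.2264]
ee_rot: [-2.697, -1.61, 0.001]
force: [0.1, 0.1, 0.6]
width: 0.004
gripper_force: 0.0
```

```bash
cat >>h.py <<'E'
def top(i,z):  # arc point i (0 blue,1-4,5 red)
    v=np.load("v.npy");a=A[i]+v[2];return np.array([v[0]+.096*np.cos(a),v[1]+.096*np.sin(a),z])
def st():
    o=arm.observe();R=Ro.from_rotvec(o["ee_rot"]).as_matrix()
    print(o["clock"],o["position"].round(4),"F",o["force"].round(2),"w",round(o["width"],3),"yang",np.degrees(np.arctan2(R[1,1],R[0,1])).round(1),"tilt",R[:,2].round(4));return o,R
def rel(i,z):
    o,R=st();print(i,"tool cm",(R.T@(top(i,z)-o["position"])*100).round(2))
E
python3 -c "
from h import *
rel(0,.08)"
```

```text
2.9 [0.6111 0.0453 0.2264] F [0.07 0.14 0.63] w 0.004 yang -28.3 tilt [-6.e-04  0.e+00 -1.e+00]
0 tool cm [ 0.11  0.13 14.64]
```

Request:
send_rows(increments=[[0,[0.1,0.1,3.5],[0,0,0]],[0,[0,0,3.5],[0,0,0]],[0,[0,0,3.5],[0,0,0]],[0,[0,0,3.5],[0,0,0]],[0,[0,0,0],[0,0,0]]])

```text
clock: 3.4
position: [0.6092, 0.045, 0.0823]
ee_rot: [-2.694, -1.61, 0.012]
force: [-1.5, -0.7, -0.5]
width: 0.006
gripper_force: 0.0
```

```bash
python3 - <<'E'
from h import *
rel(0,.08)
o=arm.observe();print("tip px",[proj(n,o["position"][None]).round(1) for n in("top","scene")])
a=arm.get_image("top")[135:235,289:389];b=arm.get_image("scene")[145:245,290:390]
cv2.imwrite("pics/d.png",cv2.resize(np.hstack([a,b])[:,:,::-1],None,fx=4,fy=4,interpolation=cv2.INTER_CUBIC))
E
```

```text
3.4 [0.6092 0.045  0.0823] F [-1.53 -0.71 -0.46] w 0.006 yang -28.3 tilt [-0.0081 -0.0015 -1.    ]
0 tool cm [0.22 0.27 0.22]
tip px [array([[307.5, 172.8]]), array([[354.8, 188.8]])]
```

View pics/d.png

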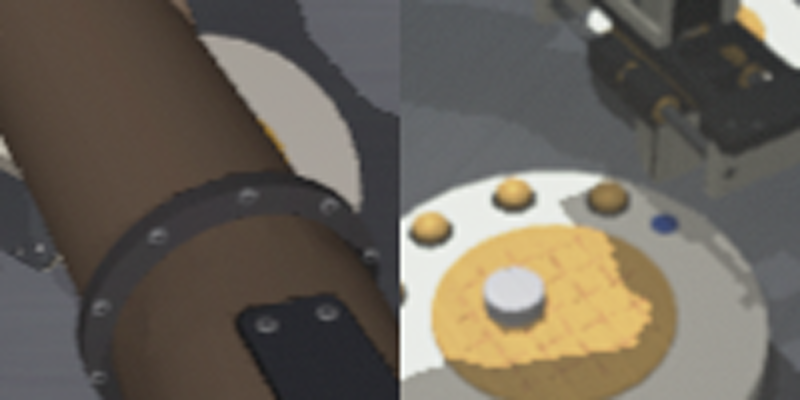

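The scene view has the tip near crop pixel (655,175), as predicted, but a second finger-like part shows at (712,190). I'll check it in a larger crop.

```bash
python3 - <<'E'
from h import *
o,R=st()
b=arm.get_image("scene")[110:210,310:430]
for y in(-.046,-.019,0,.019,.046): print(y,((proj("scene",(o["position"]+R@[0,y,0])[None])-[310,110])*6).round(0))
for x in(-.0095,.0095): print(x,((proj("scene",(o["position"]+R@[x,0,0])[None])-[310,110])*6).round(0))
cv2.imwrite("pics/e.png",cv2.resize(b[:,:,::-1],None,fx=6,fy=6,interpolation=cv2.INTER_CUBIC))
E
```

```text
3.5 [0.6125 0.046  0.0871] F [ 0.72 -0.08  0.95] w 0.005 yang -28.2 tilt [-8.e-04 -1.e-04 -1.e+00]
-0.046 [[213. 397.]]
-0.019 [[251. 436.]]
0 [[279. 465.]]
0.019 [[307. 494.]]
0.046 [[350. 537.]]
-0.0095 [[258. 473.]]
0.0095 [[300. 456.]]
```

View pics/e.png

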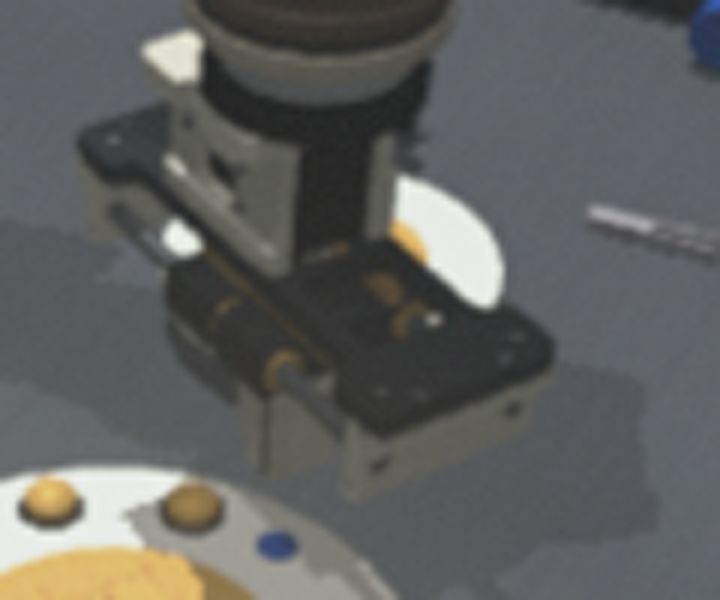

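The fingers are shut: the join is at crop (265,470), where the projection puts it. The second part was just the gripper body's end plate. Now I'll lower over the blue dot to the riding height.

Request:
send_rows(increments=[[0,[0,0,1.2],[0,0,0]],[0,[0,0,1.2],[0,0,0]],[0,[0,0,1.0],[0,0,0]],[0,[0,0,0],[0,0,0]],[0,[0,0,0],[0,0,0]]])

```text
clock: 4.05
position: [0.6124, 0.0459, 0.0524]
ee_rot: [-2.695, -1.615, 0.001]
force: [1.4, -0.1, -0.2]
width: -0.003
gripper_force: 0.0
```

Request:
send_rows(increments=[[0,[0,0,0],[0,0,0]]])

```text
clock: 4.15
position: [0.6128, 0.046, 0.053]
ee_rot: [2.695, 1.615, 0.001]
force: [-0.6, -0.5, 0.2]
width: 0.005
gripper_force: 0.0
```

```bash
python3 -c "
from h import *
rel(1,.053)"
```

```text
4.15 [0.6128 0.046  0.053 ] F [-0.6  -0.48  0.23] w 0.005 yang -28.1 tilt [ 5.e-04  1.e-04 -1.e+00]
1 tool cm [-1.83 -3.35  0.  ]
```

Request:
send_rows(increments=[[0,[-0.35,-0.88,0],[0,0,0]],[0,[-0.36,-0.89,0],[0,0,0]],[0,[-0.52,-0.8,0],[0,0,0]],[0,[-0.53,-0.79,0],[0,0,0]],[0,[0,0,0],[0,0,0]]])

```text
clock: 4.65
position: [0.573, 0.046, 0.053]
ee_rot: [-2.695, -1.615, 0.002]
force: [-1.8, -0.6, 2.7]
width: 0.004
gripper_force: 1.0
```

Request:
send_rows(increments=[[0,[0,0,0],[0,0,0]]])

```text
clock: 4.75
position: [0.5739, 0.0461, 0.0528]
ee_rot: [-2.695, -1.615, 0.002]
force: [-1.4, -0.2, 2.3]
width: 0.007
gripper_force: 1.1
```

Request:
send_rows(increments=[[0,[0,0,0],[0,0,0]]])

```text
clock: 4.85
position: [0.5744, 0.0461, 0.0527]
ee_rot: [-2.695, -1.615, 0.001]
force: [-0.4, 0.4, 2.4]
width: 0.004
gripper_force: 1.0
```

```bash
python3 - <<'E'
from h import *
rel(1,.053)
b=arm.get_image("scene")[160:240,265:385]
cv2.imwrite("pics/f.png",cv2.resize(b[:,:,::-1],None,fx=6,fy=6,interpolation=cv2.INTER_CUBIC))
E
```

```text
4.85 [0.5744 0.0461 0.0527] F [-0.37  0.41  2.44] w 0.004 yang -28.1 tilt [-6.e-04 -3.e-04 -1.e+00]
1 tool cm [-0.03  0.04 -0.03]
```

View pics/f.png

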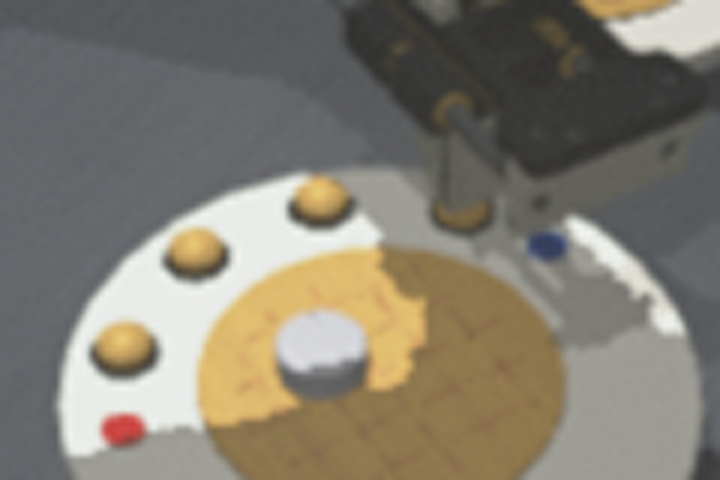

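The tips hold contact 1 (crop 462,215) part-way down: 2.4 N, about 4.5 mm. The other three are up. I'll carry on to contact 2.

Request:
send_rows(increments=[[0,[-0.48,-0.52,0],[0,0,0]],[0,[-0.48,-0.52,0],[0,0,0]],[0,[-0.56,-0.44,0],[0,0,0]],[0,[-0.56,-0.44,0],[0,0,0]],[0,[-0.62,-0.35,0],[0,0,0]]])

```text
clock: 5.4
position: [0.5409, 0.0327, 0.0525]
ee_rot: [-2.695, -1.615, 0.001]
force: [0.3, 0.9, -0.4]
width: 0.009
gripper_force: 0.0
```

Request:
send_rows(increments=[[0,[-0.62,-0.35,0],[0,0,0]],[0,[-0.66,-0.26,0],[0,0,0]],[0,[-0.66,-0.26,0],[0,0,0]],[0,[0,0,0],[0,0,0]],[0,[0,0,0],[0,0,0]]])

```text
clock: 5.9
position: [0.5244, 0.0194, 0.0526]
ee_rot: [2.695, 1.614, -0.002]
force: [-0.5, -1.0, 2.5]
width: 0.003
gripper_force: 1.1
```

```bash
python3 -c "
from h import *
rel(2,.0527)"
```

```text
5.9 [0.5244 0.0194 0.0526] F [-0.51 -1.01  2.46] w 0.003 yang -28.2 tilt [-1.3e-03 -9.0e-04 -1.0e+00]
2 tool cm [ 0.    0.1  -0.01]
```

Contact 2 reads 2.5 N. On to contacts 3 and 4.

Request:
send_rows(increments=[[0,[-0.7,-0.1,0],[0,0,0]],[0,[-0.7,-0.15,0],[0,0,0]],[0,[-0.71,-0.05,0],[0,0,0]],[0,[-0.71,-0.05,0],[0,0,0]],[0,[-0.71,0.05,0],[0,0,0]]])

```text
clock: 6.4
position: [0.5049, -0.0104, 0.0525]
ee_rot: [-2.695, -1.614, 0.001]
force: [1.0, -0.1, 0.0]
width: 0.002
gripper_force: 0.2
```

Request:
send_rows(increments=[[0,[-0.71,0.05,0],[0,0,0]],[0,[-0.7,0.15,0],[0,0,0]],[0,[-0.7,0.15,0],[0,0,0]],[0,[0,0,0],[0,0,0]],[0,[0,0,0],[0,0,0]]])

```text
clock: 6.9
position: [0.4987, -0.0307, 0.0527]
ee_rot: [2.695, 1.613, -0.001]
force: [-1.0, -1.3, 2.2]
width: 0.005
gripper_force: 1.0
```

```bash
python3 -c "
from h import *
rel(3,.0527)"
```

```text
6.9 [ 0.4987 -0.0307  0.0527] F [-0.97 -1.28  2.15] w 0.005 yang -28.2 tilt [-5.e-04 -8.e-04 -1.e+00]
3 tool cm [ 0.02  0.06 -0.  ]
```

Request:
send_rows(increments=[[0,[-0.66,0.3,0],[0,0,0]],[0,[-0.66,0.26,0],[0,0,0]],[0,[-0.62,0.35,0],[0,0,0]],[0,[-0.62,0.35,0],[0,0,0]],[0,[-0.56,0.44,0],[0,0,0]]])

```text
clock: 7.4
position: [0.4988, -0.0664, 0.0525]
ee_rot: [-2.695, -1.614, 0.001]
force: [0.5, 0.9, 0.2]
width: 0.006
gripper_force: 0.0
```

Request:
send_rows(increments=[[0,[-0.56,0.44,0],[0,0,0]],[0,[-0.48,0.52,0],[0,0,0]],[0,[-0.48,0.52,0],[0,0,0]],[0,[0,0,0],[0,0,0]],[0,[0,0,0],[0,0,0]]])

```text
clock: 7.9
position: [0.5055, -0.0864, 0.0528]
ee_rot: [2.695, 1.613, 0.001]
force: [0.7, -1.5, 1.7]
width: 0.004
gripper_force: 1.0
```

Request:
send_rows(increments=[[0,[0,0,0],[0,0,0]]])

```text
clock: 8.0
position: [0.5054, -0.0859, 0.0529]
ee_rot: [2.694, 1.614, 0.0]
force: [1.0, -1.4, 1.9]
width: 0.005
gripper_force: 1.0
```

```bash
python3 - <<'E'
from h import *
rel(4,.0527)
b=arm.get_image("scene")[160:260,265:385]
cv2.imwrite("pics/g.png",cv2.resize(b[:,:,::-1],None,fx=6,fy=6,interpolation=cv2.INTER_CUBIC))
E
```

```text
8.0 [ 0.5054 -0.0859  0.0529] F [ 0.95 -1.37  1.93] w 0.005 yang -28.1 tilt [ 6.e-04 -4.e-04 -1.e+00]
4 tool cm [-0.05  0.05  0.02]
```

View pics/g.png

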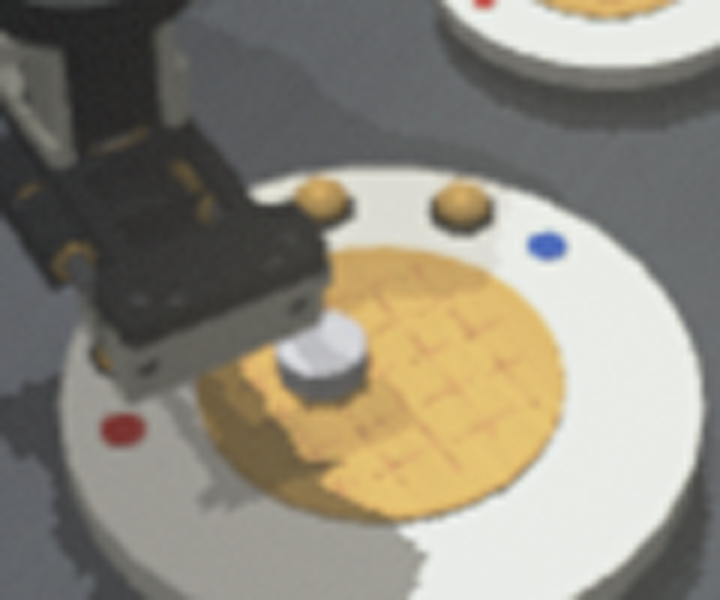

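The tips are at contact 4 beside the red dot (crop 123,430), pressing about 2 N. Contacts 1 and 2 are up again and the sample hasn't moved. Handing in.

```bash
python3 -c "
from cell import arm
print(arm.sign_off())"
```

```text
the job is handed in; nothing more can be done
None
```

I ran the closed fingertips along contacts 1 to 4 from the blue dot's end, each giving about 4 mm at 1.9–2.5 N, and handed the job in at about 8 s holding contact 4 part-way down; contacts 1 and 2 were seen back up, contact 3 was hidden by the gripper but the force fell to about zero after it, and no verdict was returned.

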